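# Dry the blue tube: load the cradle and hold the spring-return air dial at its third click

## Task

Pick the tube with the blue sleeve out of the wire basket, lay it in the two V saddles of the drying station's cradle and let go of it. Then turn the station's spring-return air dial clockwise past its first two clicks to the third (white pointer at the big green dot) and keep holding it there: the job finishes with the gripper still holding the dial against its spring. Leave the other instruments in the basket and do not knock the things standing on the table about.

Things in the scene. Friction and masses are not known exactly. Their poses are not given: they have to be found in the camera images.
- blue_tube: Tube to dry: steel tube 10 mm diameter, 150 mm long, with a square blue plastic grip sleeve 56 mm long and 16 x 16 mm round its middle; about 60 g. Origin at its centre, on its axis; x along the tube. It lies on the basket floor, axis 8 mm above the floor. The two ends are alike.
- basket: Stainless wire basket, fixed, 220 (x) x 240 (y) mm, walls 50 mm high and 4 mm thick, floor 4 mm thick. Origin under its centre, on the table; z up. Four instruments lie in it side by side, roughly along its x, about 50 mm apart, in any order.
- station: Fixed drying station: white base plate 290 (x) x 130 (y) x 12 mm; cradle on its -x half; white console 110 x 110 mm, top 60 mm above the table, centred at x = +85 mm. Origin under the base plate's centre, on the table; x runs from cradle to console, z up. A small dark nozzle block on the console's edge faces the cradle: x from +12 mm, top 67 mm above the table.
- cradle (a point): Where the tube's centre belongs: 75 mm to -x of the station's origin, 55 mm above the table; x along the tube, z up. Two grey V saddles (90 degrees, open upwards, 10 mm thick) stand 45 mm either side along x, tips 42 mm apart in y and 69 mm above the table. They carry the bare steel; the sleeve hangs between them with 12 mm play either way; the space beside it is free for fingers.
- dial_grip (a point): Centre of the dial's grip bar, on the dial's vertical axis, 82 mm above the table. Black bar 52 mm long (point's x), 16 mm wide (y), 28 mm high (68 to 96 mm above the table), on a dark disc 60 mm across, 8 mm high. The point turns with the dial; the -x end has the white pointer. At rest x is turned +0.54 rad (anticlockwise from above) from the station's x.
- dial (a joint): Dial angle in rad: 0 at rest (pointer at small black dot), grows clockwise seen from above. Clicks at 0.36 (yellow dot), 0.72 (orange) and 1.08 (third, big green dot); end stop 1.40. When let go a spring turns it back to 0 from anywhere (clicks are felt but do not hold it): 0.09 N m at rest to 0.16 N m at the stop, clicks adding or taking 0.05 N m.
- yellow_tube: loose, lies in the basket. Same tube with a yellow sleeve; not wanted. Origin at its centre.
- clamp: loose, lies in the basket. Steel ring-handled clamp, about 145 x 36 x 9 mm, flat. Origin at the underside of its middle, x along it.
- retractor: loose, lies in the basket. Dark steel strip 140 x 16 mm with a black grip and an upturned end 22 mm high. Origin at the underside of its middle, x along it.
- cup: Loose steel cup, 60 mm across, 50 mm high, between basket and station. Origin under its centre.
- bowl: Loose steel bowl, 130 mm across, 55 mm high, at the far side. Origin under its centre.
- bottle: Loose white bottle, 60 mm across, 150 mm high, at the far side. Origin under its centre.
- jar: Loose amber jar, 60 mm across, 75 mm high, at the far side. Origin under its centre.

How it is judged (in metres and radians):
On the way, in this order (a step that is already met when the one before it is completed fails the run):
1. the blue tube lies in both V saddles of the cradle, let go and at rest (x of blue_tube in the frame of cradle between -0.02 and 0.02 m and y of blue_tube in the frame of cradle between -0.006 and 0.006 m and z of blue_tube in the frame of cradle between -0.006 and 0.006 m and angle between the x axis of blue_tube and the x axis of cradle, either way round below 0.12 rad and contact force between the fingers and blue_tube below 0.1 N and linear speed of blue_tube below 0.03 m/s), for 0.3 s.
2. the dial is held by the fingers at its third click (value of joint dial between 0.97 and 1.19 rad and contact force between the fingers and station above 1 N), for 0.4 s.
At the end, for the whole second after the job is handed in: The blue tube rests in both saddles (centre within 20 mm along, 6 mm across and in height, direction within 0.12 rad), not touched by the fingers, and the fingers hold the dial still at the third click (1.08 rad, within 0.11 rad) with more than 1 N of contact force (all of step 1 and all of step 2 and velocity of joint dial between -0.15 and 0.15 rad/s); the arm keeps its last pose, push and grip.
It fails at once if a thing standing on the table was knocked about (moved more than 40 mm) (distance of any of cup, bowl, bottle, jar from where it was at the start of the episode above 0.04 m).
It fails at once if another instrument was taken out of the basket (height (world z) of any of yellow_tube, clamp, retractor above 0.07 m or horizontal distance between any of yellow_tube, clamp, retractor and basket above 0.16 m).
It also fails if it takes over 54 s, if anything falls off the work surface, if the arm or the gripper's body presses on something with over 40 N, if the wrist force passes 120 N, or if a joint passes its speed limit or range.

## Robot

A 6-joint arm with a two-finger parallel gripper is mounted at the origin on the work surface. World frame = base frame: x ahead of the robot, y to its left, z up, the work surface at z = 0. Lengths are in mm, angles in rad, forces in N, time in s.
With the tool pointing down it reaches from about 300 to 875 mm from the base axis. Payload 4.2 kg.
Tool frame: the origin (TCP) lies on the centre line of the jaws, within the pads' length; the fingertips stand 17 mm ahead of it and the grasp point (between the pads) lies 2 mm behind it; z points along the fingers, y is the line along which they close (so a half turn about z gives the same grasp; the last joint's range is limited). The gripper opens to 85 mm and grips with 20 to 120 N. Pads are 22 mm wide; open, the fingers measure 114 mm over their backs; the gripper's body (76 mm by 85 mm) begins 54 mm behind the grasp point. The pads swing forward as they close: fully open they stand 13 mm farther back than shut.
Start: joints at [-1.333, 0.32, 1.565, -0, 1.257, -0.02], TCP at [146.6, -556.011, 248.338] pointing down, gripper open.
Joint ranges: [-3.11, 3.11], [-0.84, 2.01], [0.21, 2.61], [-1.34, 4.49], [0.05, 2.63], [-2.56, 2.56]. Speed limits (rad/s): [2.57, 2.57, 3.14, 3.14, 3.14, 3.14].

## Interface

Orientations are given as a rotation vector (axis times angle).
In Python, from plant import ctrl, workorder, snapshot gives the robot as it stands (ctrl), with the cameras as plain functions and the job (workorder).
- The arm moves only by the tool shift_gripper, called after ">>>" as name(argument=value, ...) on one line, values as JSON. Schema: {"type":"object","properties":{"steps":{"type":"array","items":{"type":"array","items":{"type":"array","items":{"type":"number"},"minItems":6,"maxItems":6},"minItems":1,"maxItems":10},"minItems":1,"maxItems":1},"finger_gap":{"type":"number"},"squeeze":{"type":"number"},"only":{"type":"string"},"quiet":{"type":"boolean"},"lines":{"type":"string"}},"required":["steps"],"additionalProperties":false}. steps is a list that holds a single list of rows (three levels of brackets), with 1 to 10 rows, each of 6 numbers: dx, dy, dz in mm, then a rotation vector rx, ry, rz in rad; each row shifts and turns the commanded pose from where the row before left it, along the tool's axes as they then stand; what a row does not reach is not made up. A row lasts 1/10 s, in which the tool goes at most 50 mm and 0.15 rad, less where a joint would pass 70% of its speed; a pose out of reach is approached as far as the arm can. finger_gap is the opening from 0.0 (shut) to 1.0 (fully open), set as the call begins (left out keeps the last). The fingers move at their own pace and stop on an object; squeeze is the grip in N (left out, the last holds). Time passes only in rows, so rows that do not move let the fingers close. The tool returns the time, the measured TCP pose, the force, the opening and the grip force at its end. only (a regular expression) keeps the lines of the reply that match it, lines (a string "A,B") keeps lines A to B, and quiet returns only ok. Input that does not fit is refused with a message, and nothing moves.
- ctrl.observe(): the state, without advancing time (a new reading comes with each control period).
- snapshot(name): name is "scene" or "top" or "wrist"; returns a dict with "color" (400x640x3 uint8, red, green, blue), "fx", "fy", "cx", "cy" (pixels), "position" and "orientation" of the camera in the world; the wrist camera has in their place "hand_eye" (4x4, takes a point from camera to tool coordinates, whose origin is the TCP and whose axes are the flange's). Camera axes: x right, y up, looking along -z (the intrinsics and any distortion apply to the point x, -y, -z); pixel columns grow to the right and rows downward; lengths in mm; the calibration is good to about 2 mm. A picture is of the moment at which its call begins: read the wrist's pose just before it. There is no depth.
- workorder.hand_in(): hands the job in; it is judged then, once.
The state is a dict: "clock": time; "joint_positions": joint angles; "qd": joint speeds; "joint_efforts": joint torques, N m; "tool_pos": TCP position; "tool_rot": TCP orientation; "wrist_force": force on the tool from outside, world axes, zero at the start; "ft_torque": the same for the moment, N m; "width": opening from 0.0 (shut) to 1.0 (fully open); "grip_force": force on a finger pad.
Only numpy, scipy, OpenCV 4.12 (cv2) and the standard library are available. Lean on these libraries where they do the work, as an engineer would, in place of code of your own. Each camera call takes 0.05 s, during which the arm holds its last target. There are 200 camera calls.

## Working session

There is one attempt and no reset: what is moved stays moved. The work goes in short steps, Python scripts to look and compute and a tool call to move; the robot and the scene stay as the last step left them, time stands still between calls to the robot, and variables do not carry over. Pictures are saved under pics/ and viewed, at most 10 in all, crops included, and the job is handed in when it is done.

```bash
ls; mkdir -p pics; python3 - <<'E'
from plant import ctrl, workorder, snapshot
import cv2
print(ctrl.observe())
for n in("top","scene"):
    s=snapshot(n); cv2.imwrite(f"pics/{n}0.png",s["color"][:,:,::-1]); print(n,{k:v for k,v in s.items() if k!="color"})
E
```

```text
pics
plant.py
{'clock': 0.0, 'joint_positions': array([-1.33300629e+00,  3.20318685e-01,  1.56565997e+00, -3.60875673e-06,
        1.25741962e+00, -1.99774529e-02]), 'qd': array([-0.00062847, -0.00075787, -0.00096778,  0.00094781,  0.00128911,
       -0.00125913]), 'joint_efforts': array([ 1.81155159e-03, -4.15519738e+01, -2.34160727e+01,  1.02409674e-04,
        8.08340090e-03,  5.30863844e-06]), 'tool_pos': array([ 146.48838698, -555.5693331 ,  247.47425648]), 'tool_rot': array([-3.11375632e+00, -4.03551278e-01,  3.13456696e-04]), 'wrist_force': array([0.20745171, 1.12512543, 0.12675794]), 'ft_torque': array([0.01839969, 0.00094357, 0.0161412 ]), 'grip_force': 0.0, 'width': 1.0009004460088775}
top {'fx': 492.4038791052246, 'fy': 492.4038791052246, 'cx': 322.2588927224018, 'cy': 192.43427526674378, 'position': array([ 413.41611972,   -9.85392682, 1211.38612538]), 'orientation': array([ 0.1573413 , -0.1377828 , -1.54584983])}
scene {'fx': 386.1701792471707, 'fy': 386.1701792471707, 'cx': 324.2119296442741, 'cy': 201.39665716965004, 'position': array([ 858.57582455, -292.15792121,  715.14517971]), 'orientation': array([0.53793519, 0.19134751, 0.68880714])}
```

View pics/top0.png

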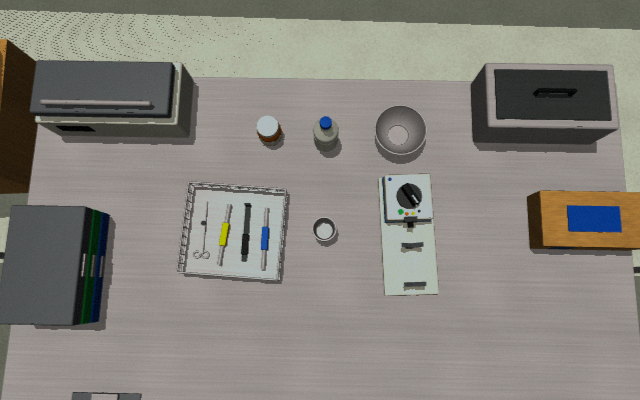

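View pics/scene0.png

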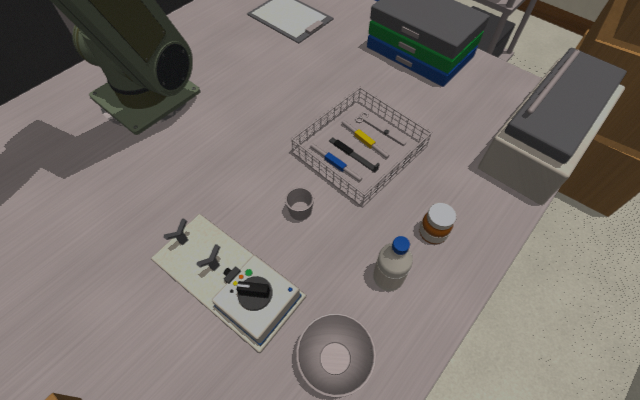

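The top view shows the blue sleeve at about (265,238), the dial at (409,196) and the saddles at about (412,246) and (414,285). The cup is at (325,230) and lies between basket and station. The scene view shows the same layout: blue tube (335,161), dial (255,292), saddles (178,232) and (210,260). Next I'll measure these.

```bash
cat > h.py <<'E'
import cv2, numpy as np
from scipy.spatial.transform import Rotation as R
def ray(s,p):
    p=np.atleast_2d(np.float64(p))
    d=np.c_[(p[:,0]-s["cx"])/s["fx"],-(p[:,1]-s["cy"])/s["fy"],-np.ones(len(p))]
    return np.array(s["position"]),R.from_rotvec(s["orientation"]).apply(d)
def plane(s,p,z):
    o,d=ray(s,p); return o+d*((z-o[2])/d[:,2])[:,None]
def meet(s,p,t,q):
    o,d=ray(s,p); a,e=ray(t,q); d,e=d[0],e[0]
    k=np.linalg.lstsq(np.c_[d,-e],a-o,rcond=None)[0]
    A,B=o+k[0]*d,a+k[1]*e; return (A+B)/2,np.linalg.norm(A-B)
def big(m):
    c=max(cv2.findContours(m.astype(np.uint8),cv2.RETR_EXTERNAL,cv2.CHAIN_APPROX_NONE)[0],key=cv2.contourArea)
    return c
def cen(c):
    m=cv2.moments(c); return m["m10"]/m["m00"],m["m01"]/m["m00"]
E
python3 - <<'E'
from plant import ctrl, workorder, snapshot
from h import *
T=snapshot("top");S=snapshot("scene")
np.save("pics/T.npy",T,allow_pickle=True);np.save("pics/S.npy",S,allow_pickle=True)
def blue(s,box):
    h=cv2.cvtColor(s["color"],cv2.COLOR_RGB2HSV); m=((h[:,:,0]>100)&(h[:,:,0]<130)&(h[:,:,1]>130)&(h[:,:,2]>60))
    k=np.zeros_like(m);x0,y0,x1,y1=box;k[y0:y1,x0:x1]=1;return big(m&k)
a=blue(T,(200,190,290,280));b=blue(S,(300,130,375,185))
print("blue px",cen(a),cen(b),"tri",meet(T,cen(a),S,cen(b)))
print("plane16",plane(T,cen(a),17))
r=cv2.boxPoints(cv2.minAreaRect(a)); print("rect",plane(T,r,20))
i=T["color"][165:305,370:450]; cv2.imwrite("pics/st.png",cv2.resize(i,None,fx=4,fy=4,interpolation=cv2.INTER_CUBIC)[:,:,::-1])
j=S["color"][200:360,140:320]
st=cv2.resize(j,None,fx=3,fy=3,interpolation=cv2.INTER_CUBIC)[:,:,::-1]
c=np.zeros((560,320+540,3),np.uint8);c[:,:320]=cv2.imread("pics/st.png");c[:480,320:]=st
cv2.imwrite("pics/st.png",cv2.resize(c,(800,521)))
E
```

```text
blue px (264.2994350282486, 237.98305084745763) (335.1202435312024, 160.30593607305937) tri (array([525.32231264, 145.5146585 ,  15.62360176]), np.float64(1.6313457212095568))
plane16 [[525.7320561  145.96094786  17.        ]]
rect [[498.76664107 153.68461777  20.        ]
 [552.88254777 152.46656372  20.        ]
 [552.165259   137.22162959  20.        ]
 [498.07115892 138.56790873  20.        ]]
```

View pics/st.png

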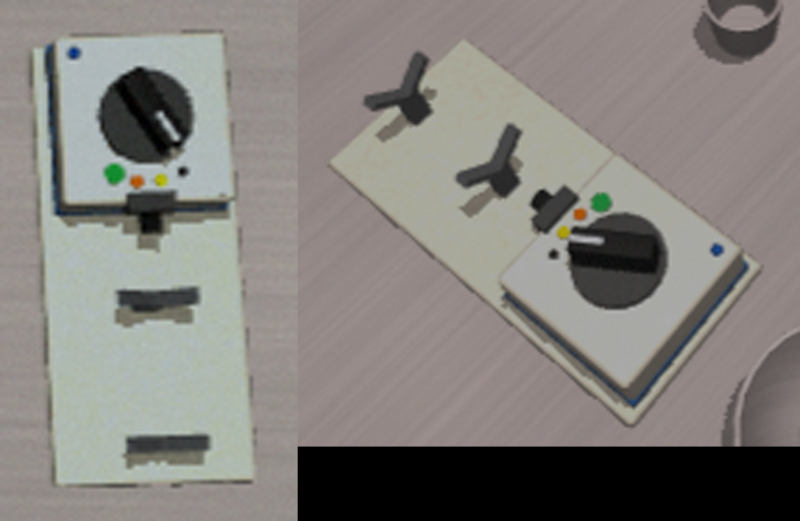

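The crop shows the console square with the dial disc centred near crop pixel (147,115), and the saddle tips near (118–199,296) and (127–210,441). The pointer is by the black dot, i.e. at rest. Now I'll get exact positions.

```bash
python3 - <<'E'
from h import *
T=np.load("pics/T.npy",allow_pickle=True).item();S=np.load("pics/S.npy",allow_pickle=True).item()
def comps(s,box,n):
    x0,y0,x1,y1=box;g=s["color"][y0:y1,x0:x1].max(2); m=(g<95).astype(np.uint8)
    for c in sorted(cv2.findContours(m,cv2.RETR_EXTERNAL,cv2.CHAIN_APPROX_NONE)[0],key=cv2.contourArea)[::-1][:n]:
        p=c[:,0]+[x0,y0]; print(cv2.contourArea(c),np.round(cen(c),1)+[x0,y0],p.min(0),p.max(0),np.round(cv2.minAreaRect(p.astype(np.float32)),1) if 0 else cv2.minAreaRect(p.astype(np.float32)))
        yield p
for p in comps(T,(380,170,440,298),4):
    r=cv2.boxPoints(cv2.minAreaRect(p.astype(np.float32)));print("  z69 centre",plane(T,r.mean(0),69).round(1),"box",plane(T,r,69)[:,:2].round(1).tolist())
print("scene");list(comps(S,(150,205,310,335),5))
f=860/800/4
ck=lambda s,P,z:print(z,plane(T,np.array(P)*f+[370,165],z)[:,:2].round(1).tolist())
ck(T,[(55,38),(222,33),(233,203),(63,205)],60)
ck(T,[(34,48)],12);ck(T,[(56,486),(253,482)],6)
ck(T,[(147,115)],68);ck(T,[(118,297),(199,294),(127,442),(210,440)],69)
g=860/800/3; q=lambda P:(np.array(P)-[298,0])*g+[140,200]; t=lambda P:np.array(P)*f+[370,165]
print("disc tri",meet(T,t((147,115)),S,q((618,261))))
for a,b in(((127,440),(366,100)),((210,438),(424,57)),((118,294),(460,180)),((199,291),(516,128))): print(meet(T,t(a),S,q(b)))
E
```

```text
462.5 [408.6 195.8] [396 183] [421 208] ((408.52947998046875, 195.88235473632812), (24.738632202148438, 24.73863410949707), 14.03624439239502)
  z69 centre [[ 626.7 -196.5   69. ]] box [[604.6, -161.1], [662.4, -175.7], [649.0, -232.1], [591.4, -217.1]]
214.5 [402.2 215. ] [382 177] [430 227] ((396.4742126464844, 210.43301391601562), (63.76661682128906, 32.557579040527344), 42.397438049316406)
  z69 centre [[ 591.5 -167.9   69. ]] box [[612.5, -87.0], [671.4, -138.7], [570.7, -248.1], [513.7, -196.4]]
80.0 [411.6 245.1] [402 242] [422 248] ((412.0386962890625, 245.2348175048828), (5.518677234649658, 20.130033493041992), 86.98721313476562)
  z69 centre [[ 510.9 -203.2   69. ]] box [[515.6, -179.8], [518.9, -226.2], [506.2, -226.6], [502.9, -180.3]]
76.0 [414.2 283.9] [404 282] [425 286] ((414.5, 284.0), (4.0, 21.0), 90.0)
  z69 centre [[ 422.9 -207.7   69. ]] box [[426.9, -183.8], [427.9, -231.6], [418.9, -231.4], [417.9, -183.8]]
scene
871.5 [254.5 293.4] [236 276] [271 310] ((254.45004272460938, 293.35003662109375), (33.203914642333984, 34.78504943847656), 71.56504821777344)
258.0 [
[... 524 characters left out ...]
089570999145508), 7.4314093589782715)
60 [[677.6, -141.9], [682.9, -249.1], [572.9, -253.8], [569.5, -146.6]]
12 [[681.5, -133.3]]
6 [[394.6, -147.8], [399.8, -274.3]]
68 [[626.9, -199.0]]
69 [[511.4, -179.4], [514.2, -229.7], [422.9, -184.1], [425.2, -234.8]]
disc tri (array([ 627.72287756, -200.12301077,   62.68825482]), np.float64(0.6208945180142699))
(array([ 416.6310682 , -209.89861069,   45.67969625]), np.float64(46.58064948253062))
(array([ 435.42220817, -209.91451169,  101.04850356]), np.float64(41.1080501782092))
(array([ 507.75886944, -205.71661888,   37.83454789]), np.float64(46.03527166068597))
(array([ 522.50646861, -205.03338006,  105.99316916]), np.float64(39.800241720437185))
```

>>> shift_gripper(steps=[[[32,-34,0,0,0,0],[32,-34,0,0,0,0],[32,-34,0,0,0,0],[32,-34,0,0,0,0],[32,-34,0,0,0,0],[32,-34,0,0,0,0],[32,-34,0,0,0,0],[32,-34,0,0,0,0],[32,-34,0,0,0,0],[32,-34,0,0,0,0]]], finger_gap=0.5)

```text
clock: 1.2
tool_pos: [369.8, -143.9, 248.5]
tool_rot: [3.115, 0.404, 0.001]
wrist_force: [0.3, -0.6, -0.0]
width: 0.501
grip_force: 0.0
```

>>> shift_gripper(steps=[[[32,-34,0,0,0,0],[32,-34,0,0,0,0],[32,-34,0,0,0,0],[32,-34,0,0,0,0],[32,-34,0,0,0,0],[32,-34,0,0,0,0],[32,-34,0,0,0,0],[0,0,0,0,0,0.14],[0,0,0,0,0,0.14],[0,0,0,0,0,0]]])

```text
clock: 2.2
tool_pos: [525.2, 142.0, 247.8]
tool_rot: [3.141, -0.033, -0.001]
wrist_force: [-0.9, -1.0, -0.0]
width: 0.498
grip_force: 0.0
```

```bash
cat >> h.py <<'E'
def err(o,target,ang):
    """tool-frame shift to target, and rz to bring tool x to angle ang (mod pi)"""
    M=R.from_rotvec(o["tool_rot"]).as_matrix(); a=np.arctan2(M[1,0],M[0,0])
    rz=-((ang-a+np.pi/2)%np.pi-np.pi/2)
    print("t",o["clock"],"pos",o["tool_pos"].round(1),"ang %.3f tilt"%a,M[:2,2].round(4),"shift",(M.T@(np.array(target)-o["tool_pos"])).round(1),"rz %.3f"%rz,"F",o["wrist_force"].round(1),"w %.3f g %.1f"%(o["width"],o["grip_force"]),"j6 %.2f"%o["joint_positions"][5])
E
python3 - <<'E'
from plant import ctrl, workorder, snapshot
from h import *
o=ctrl.observe(); err(o,(525.5,145.8,24),-0.023)
w=snapshot("wrist"); cv2.imwrite("pics/w1.png",w["color"][:,:,::-1]); print({k:v for k,v in w.items() if k!="color"})
M=np.eye(4);M[:3,:3]=R.from_rotvec(o["tool_rot"]).as_matrix();M[:3,3]=o["tool_pos"];C=M@w["hand_eye"]
w["position"]=C[:3,3];w["orientation"]=R.from_matrix(C[:3,:3]).as_rotvec()
h=cv2.cvtColor(w["color"],cv2.COLOR_RGB2HSV); c=big((h[:,:,0]>100)&(h[:,:,0]<130)&(h[:,:,1]>130)&(h[:,:,2]>60))
r=cv2.boxPoints(cv2.minAreaRect(c)); print(r.round(),plane(w,r,20).round(1),plane(w,cen(c),19))
S=np.load("pics/S.npy",allow_pickle=True).item()
print(meet(w,cen(c),S,(335.12,160.31)))
E
```

```text
t 2.2 pos [525.2 142.  247.8] ang -0.021 tilt [-0.0009 -0.0003] shift [  0.5  -3.9 223.8] rz 0.002 F [-0.9 -1.  -0. ] w 0.498 g 0.0 j6 1.83
{'fx': 340.85524311604354, 'fy': 340.85524311604354, 'cx': 322.0103118416287, 'cy': 198.77796904830788, 'hand_eye': array([[-6.30772366e-04,  9.49253582e-01,  3.14511111e-01,
         8.25473880e+01],
       [ 9.99999655e-01,  7.69004275e-04, -3.15435324e-04,
         8.23901939e-01],
       [-5.41288500e-04,  3.14510803e-01, -9.49253739e-01,
        -1.25805517e+02],
       [ 0.00000000e+00,  0.00000000e+00,  0.00000000e+00,
         1.00000000e+00]])}
[[313. 138.]
 [326. 138.]
 [326. 189.]
 [313. 189.]] [[556.6 149.6  20. ]
 [556.3 136.2  20. ]
 [501.4 137.2  20. ]
 [501.7 151.3  20. ]] [[529.58414828 143.82976618  19.        ]]
(array([528.01450599, 143.22199226,  18.84127191]), np.float64(3.238741522608888))
```

View pics/w1.png

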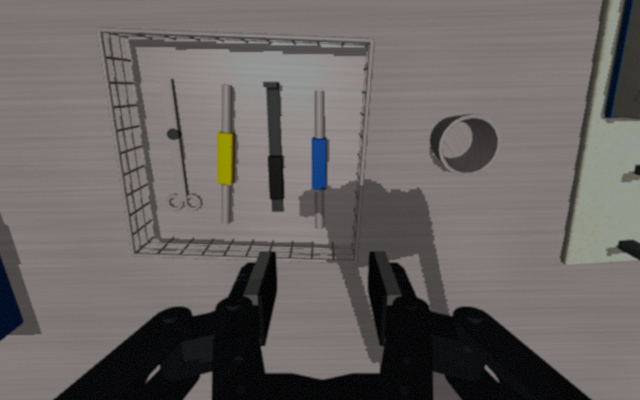

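The wrist view shows the blue sleeve at (319,163), between the retractor (275) and the wall (365), with the fingers parallel to the tube. It differs from the top camera by about 3 mm, so I'll aim between them.

>>> shift_gripper(steps=[[[2,-3,40,0,0,0],[0,0,45,0,0,0],[0,0,45,0,0,0],[0,0,40,0,0,0],[0,0,25,0,0,0],[0,0,15,0,0,0],[0,0,14,0,0,0],[0,0,0,0,0,0]]], finger_gap=0.5)

```text
clock: 3.05
tool_pos: [527.1, 143.9, 25.1]
tool_rot: [3.141, -0.031, -0.002]
wrist_force: [-2.8, -0.6, 4.9]
width: 0.501
grip_force: 2.3
```

>>> shift_gripper(steps=[[[0,0,0,0,0,0],[0,0,0,0,0,0],[0,0,0,0,0,0],[0,0,0,0,0,0],[0,0,0,0,0,0],[0,0,0,0,0,0]]], finger_gap=0, squeeze=50)

```text
clock: 3.65
tool_pos: [527.6, 144.3, 24.7]
tool_rot: [3.141, -0.034, 0.001]
wrist_force: [-0.8, -1.3, 5.2]
width: 0.165
grip_force: 50.6
```

>>> shift_gripper(steps=[[[0,0,-20,0,0,0],[0,0,-35,0,0,0],[0,0,-40,0,0,0],[0,0,-35,0,0,0],[0,0,0,0,0,0],[0,0,0,0,0,0]]])

```text
clock: 4.25
tool_pos: [527.2, 144.5, 154.4]
tool_rot: [-3.141, 0.034, -0.001]
wrist_force: [-0.9, 0.8, -0.9]
width: 0.171
grip_force: 49.9
```

```bash
python3 - <<'E'
from plant import ctrl, workorder, snapshot
from h import *
T=np.load("pics/T.npy",allow_pickle=True).item();S=np.load("pics/S.npy",allow_pickle=True).item()
f=860/800/4;g=860/800/3; q=lambda P:(np.array(P)-[298,0])*g+[140,200]; t=lambda P:np.array(P)*f+[370,165]
for a,b in(((210,440),(366,100)),((127,442),(424,57)),((199,294),(460,180)),((118,297),(516,128))): print(meet(T,t(a),S,q(b)))
err(ctrl.observe(),(467,-207,155),0.044)
E
```

```text
(array([ 425.16359591, -233.91024716,   73.08599923]), np.float64(0.1934659183814331))
(array([ 422.58744471, -185.71633456,   63.69866557]), np.float64(1.7474871750951202))
(array([ 514.30950161, -229.74340891,   68.40106036]), np.float64(0.053355435221203215))
(array([ 511.56069455, -180.69806619,   63.89576532]), np.float64(1.1432246817093388))
t 4.25 pos [527.2 144.5 154.4] ang -0.022 tilt [0.0006 0.0002] shift [-52.5 352.8  -0.7] rz -0.066 F [-0.9  0.8 -0.9] w 0.171 g 49.9 j6 1.84
```

>>> shift_gripper(steps=[[[-6,40,0,0,0,0],[-6,40,0,0,0,0],[-6,40,0,0,0,0],[-6,40,0,0,0,0],[-6,40,0,0,0,0],[-6,40,0,0,0,0],[-6,40,0,0,0,0],[-6,40,0,0,0,0],[-4,33,0,0,0,-0.068],[0,0,0,0,0,0]]])

```text
clock: 5.25
tool_pos: [466.1, -210.1, 152.2]
tool_rot: [-3.14, -0.067, 0.005]
wrist_force: [-0.1, 0.7, 0.2]
width: 0.167
grip_force: 49.9
```

```bash
python3 - <<'E'
from plant import ctrl, workorder, snapshot
from h import *
o=ctrl.observe(); err(o,(468,-207.3,67),0.046)
w=snapshot("wrist"); cv2.imwrite("pics/w2.png",w["color"][:,:,::-1])
s=snapshot("scene"); cv2.imwrite("pics/s2.png",cv2.resize(s["color"][150:350,100:340],None,fx=3,fy=3)[:,:,::-1])
M=np.eye(4);M[:3,:3]=R.from_rotvec(o["tool_rot"]).as_matrix();M[:3,3]=o["tool_pos"];C=M@w["hand_eye"]
w["position"]=C[:3,3];w["orientation"]=R.from_matrix(C[:3,:3]).as_rotvec();np.save("pics/W2.npy",w,allow_pickle=True)
E
```

```text
t 5.25 pos [ 466.1 -210.1  152.2] ang 0.042 tilt [-0.0033  0.0004] shift [ 2.3 -2.7 85.2] rz -0.004 F [-0.1  0.7  0.2] w 0.167 g 49.9 j6 1.08
```

View pics/w2.png

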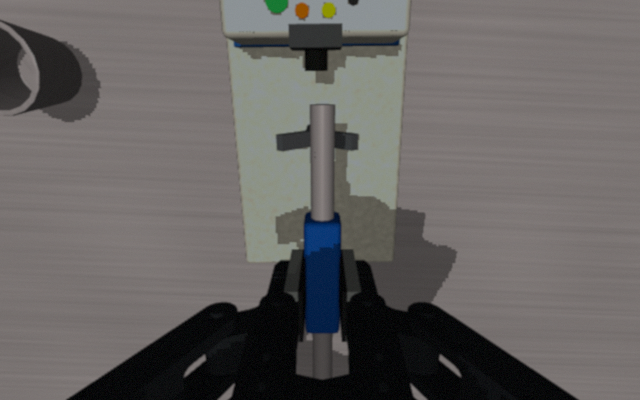

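View pics/s2.png

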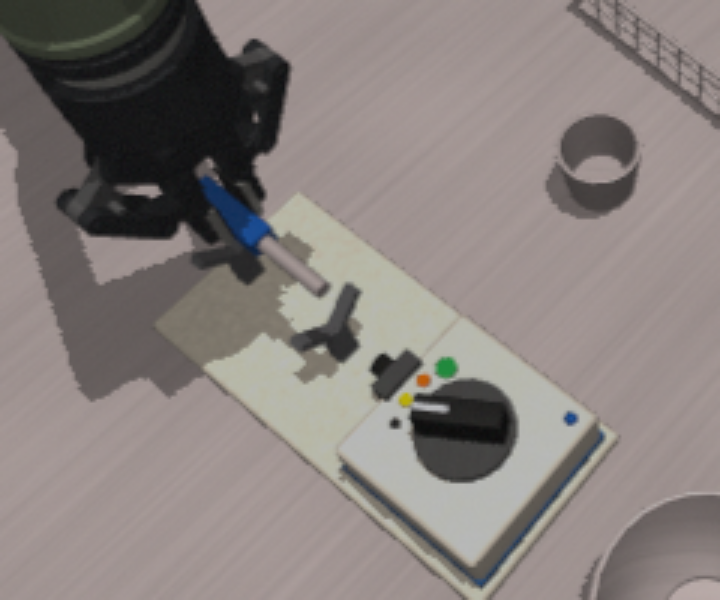

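The wrist view shows the tube held squarely, with the sleeve over rows 213–333. The far saddle's tips are at (277,142) and (358,142), so it sits slightly left of the tube axis, which matches the computed −2.7 mm in y. The scene view shows the tube over the cradle and clear of everything.

```bash
python3 - <<'E'
from h import *
w=np.load("pics/W2.npy",allow_pickle=True).item()
print("sleeve",plane(w,[(322,213),(322,333)],148).round(1),"tips",plane(w,[(277,137),(358,137),(317,150)],69).round(1),"far end",plane(w,(322,104),144))
E
```

```text
sleeve [[ 499.4 -209.7  148. ]
 [ 440.1 -212.1  148. ]] tips [[ 517.5 -181.5   69. ]
 [ 519.6 -230.8   69. ]
 [ 510.6 -206.1   69. ]] far end [[ 541.96026982 -207.87864671  144.        ]]
```

>>> shift_gripper(steps=[[[2,-2.5,30,0,0,-0.004],[0,0,30,0,0,0],[0,0,0,0,0,0],[0,0,0,0,0,0]]])

```text
clock: 5.75
tool_pos: [469.2, -203.5, 93.9]
tool_rot: [-3.14, -0.08, 0.003]
wrist_force: [0.3, 0.0, -0.8]
width: 0.173
grip_force: 49.9
```

```bash
python3 - <<'E'
from plant import ctrl, workorder, snapshot
from h import *
err(ctrl.observe(),(468,-207.3,67),0.046)
E
```

```text
t 5.75 pos [ 469.2 -203.5   93.9] ang 0.051 tilt [-0.0019  0.001 ] shift [-1.3  3.7 26.9] rz 0.005 F [ 0.3  0.  -0.8] w 0.173 g 49.9 j6 1.09
```

>>> shift_gripper(steps=[[[-4,3.5,10,0,0,0],[0,0,0,0,0,0],[0,0,0,0,0,0],[0,0,0,0,0,0]]])

```text
clock: 6.15
tool_pos: [465.9, -208.6, 84.9]
tool_rot: [3.14, 0.078, 0.002]
wrist_force: [0.9, 0.3, -0.7]
width: 0.17
grip_force: 49.9
```

```bash
python3 - <<'E'
from plant import ctrl, workorder, snapshot
from h import *
err(ctrl.observe(),(465,-207.4,67),0.046)
w=snapshot("wrist")
cv2.imwrite("pics/w3.png",w["color"][60:400,150:500,::-1])
E
```

```text
t 6.15 pos [ 465.9 -208.6   84.9] ang 0.050 tilt [ 0.0012 -0.0006] shift [-0.8 -1.2 17.9] rz 0.004 F [ 0.9  0.3 -0.7] w 0.170 g 49.9 j6 1.08
```

View pics/w3.png

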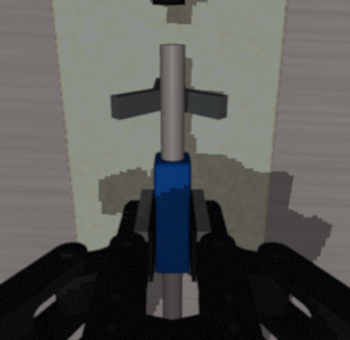

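The crop shows the saddle tips at columns 111 and 227 (mid 169) and the tube at 172, so it's about 1 mm off. The sleeve clears the saddle. Lowering now.

>>> shift_gripper(steps=[[[0,-1,6,0,0,0],[0,0,5,0,0,0],[0,0,4,0,0,0],[0,0,2.5,0,0,0],[0,0,0,0,0,0],[0,0,0,0,0,0]]])

```text
clock: 6.8
tool_pos: [465.2, -207.3, 67.5]
tool_rot: [3.14, 0.079, -0.001]
wrist_force: [-3.9, 1.2, 8.4]
width: 0.17
grip_force: 51.0
```

```bash
python3 - <<'E'
from plant import ctrl, workorder, snapshot
from h import *
err(ctrl.observe(),(465,-207.4,67),0.046)
E
```

```text
t 6.8 pos [ 465.2 -207.3   67.5] ang 0.050 tilt [-0.0005 -0.0001] shift [-0.2  0.1  0.5] rz 0.004 F [-3.9  1.2  8.4] w 0.170 g 51.0 j6 1.08
```

>>> shift_gripper(steps=[[[0,0,0,0,0,0],[0,0,0,0,0,0],[0,0,0,0,0,0],[0,0,0,0,0,0],[0,0,0,0,0,0]]], finger_gap=0.5)

```text
clock: 7.3
tool_pos: [465.5, -207.4, 66.7]
tool_rot: [3.141, 0.078, -0.0]
wrist_force: [0.4, 0.2, -0.3]
width: 0.499
grip_force: 0.0
```

>>> shift_gripper(steps=[[[0,0,-15,0,0,0],[0,0,-30,0,0,0],[0,0,-40,0,0,0],[0,0,-40,0,0,0],[0,0,0,0,0,0],[0,0,0,0,0,0]]])

```text
clock: 7.9
tool_pos: [465.7, -207.4, 192.5]
tool_rot: [3.14, 0.078, 0.003]
wrist_force: [-0.8, 0.1, -0.8]
width: 0.504
grip_force: 0.0
```

```bash
python3 - <<'E'
from plant import ctrl, workorder, snapshot
from h import *
o=ctrl.observe();err(o,(627,-200,150),0.044+0.54)
w=snapshot("wrist");t=snapshot("top");s=snapshot("scene")
for n,i,(x0,y0,x1,y1) in(("t",t,(200,190,450,320)),("s",s,(140,190,290,310))):
    h=cv2.cvtColor(i["color"],cv2.COLOR_RGB2HSV); m=((h[:,:,0]>100)&(h[:,:,0]<130)&(h[:,:,1]>130)&(h[:,:,2]>60));k=np.zeros_like(m);k[y0:y1,x0:x1]=1
    if (m&k).any(): c=big(m&k);print(n,cv2.contourArea(c),cen(c))
c=np.zeros((400,800,3),np.uint8);c[:,:480]=w["color"][:,80:560];c[:300,480:]=cv2.resize(s["color"][180:330,140:300],None,fx=2,fy=2);cv2.imwrite("pics/c4.png",c[:,:,::-1])
E
```

```text
t 7.9 pos [ 465.7 -207.4  192.5] ang 0.050 tilt [ 0.0017 -0.0009] shift [161.4   0.6  42.7] rz -0.534 F [-0.8  0.1 -0.8] w 0.504 g 0.0 j6 1.08
t 4.5 (410.59259259259255, 254.81481481481478)
s 204.0 (190.11601307189542, 241.6846405228758)
```

View pics/c4.png

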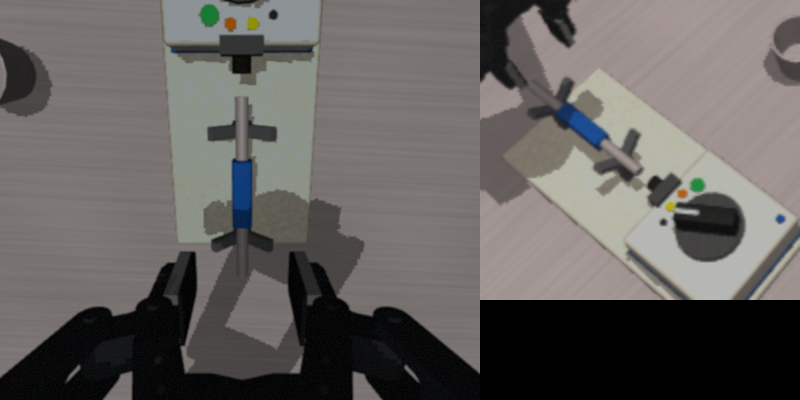

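The wrist and scene views show the blue tube resting in both saddles, centred between them and released. The dial pointer is still at the black dot. On to the dial.

>>> shift_gripper(steps=[[[40,0,0,0,0,0],[40,0,0,0,0,0],[41,0,0,0,0,0],[40,0.6,0,0,0,0],[0,0,0,0,0,-0.134],[0,0,0,0,0,-0.134],[0,0,0,0,0,-0.134],[0,0,0,0,0,-0.132],[0,0,40,0,0,0],[0,0,0,0,0,0]]], finger_gap=0.55)

```text
clock: 9.05
tool_pos: [622.6, -198.7, 145.3]
tool_rot: [-3.001, -0.902, 0.017]
wrist_force: [-0.4, -1.0, -0.7]
width: 0.549
grip_force: 0.0
```

>>> shift_gripper(steps=[[[0,0,0,0,0,0],[0,0,0,0,0,0]]])

```text
clock: 9.25
tool_pos: [626.9, -200.1, 152.6]
tool_rot: [3.008, 0.904, 0.001]
wrist_force: [-0.1, -0.5, -0.1]
width: 0.555
grip_force: 0.0
```

```bash
python3 - <<'E'
from plant import ctrl, workorder, snapshot
from h import *
o=ctrl.observe();err(o,(627,-199.7,90),0.044+0.54)
s=snapshot("scene");t=snapshot("top");w=snapshot("wrist")
c=np.zeros((400,800,3),np.uint8);c[:,:480]=w["color"][:,80:560];c[:300,480:]=cv2.resize(s["color"][180:330,140:300],None,fx=2,fy=2);cv2.imwrite("pics/c5.png",c[:,:,::-1])
E
```

```text
t 9.25 pos [ 626.9 -200.1  152.6] ang 0.584 tilt [ 0.001  -0.0004] shift [ 0.3 -0.3 62.6] rz -0.000 F [-0.1 -0.5 -0.1] w 0.555 g 0.0 j6 0.66
```

View pics/c5.png

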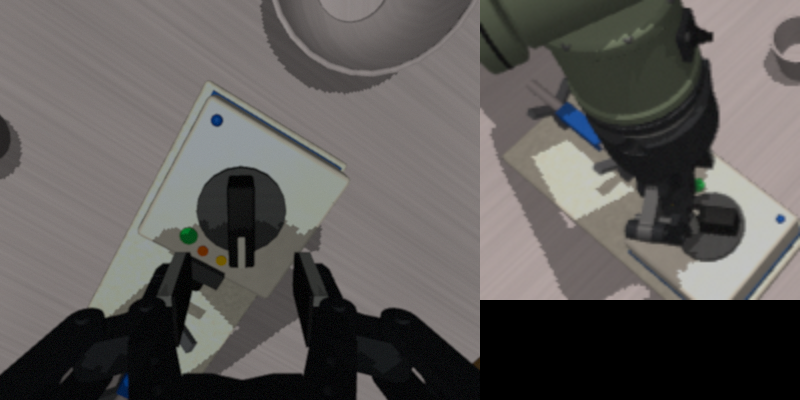

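The wrist view shows the disc centred at column 241 in the crop, on the jaw centre line. The bar is parallel to the pads and the pointer faces the robot. I'll lower and grip.

>>> shift_gripper(steps=[[[0,0,25,0,0,0],[0,0,22,0,0,0],[0,0,15.5,0,0,0],[0,0,0,0,0,0],[0,0,0,0,0,0]]])

```text
clock: 9.9
tool_pos: [626.9, -200.1, 90.2]
tool_rot: [3.008, 0.904, 0.002]
wrist_force: [0.4, 0.1, -0.1]
width: 0.554
grip_force: 0.0
```

>>> shift_gripper(steps=[[[0,0,0,0,0,0],[0,0,0,0,0,0],[0,0,0,0,0,0],[0,0,0,0,0,0],[0,0,0,0,0,0],[0,0,0,0,0,0]]], finger_gap=0, squeeze=70)

```text
clock: 10.5
tool_pos: [626.8, -199.8, 90.9]
tool_rot: [3.008, 0.904, 0.002]
wrist_force: [-0.8, 1.1, 5.5]
width: 0.172
grip_force: 69.7
```

```bash
python3 - <<'E'
from plant import ctrl, workorder, snapshot
from h import *
err(ctrl.observe(),(627,-199.7,90),0.044-0.54)
E
```

```text
t 10.5 pos [ 626.8 -199.8   90.9] ang 0.584 tilt [ 0.0017 -0.0003] shift [0.2 0.1 0.9] rz 1.080 F [-0.8  1.1  5.5] w 0.172 g 69.7 j6 0.66
```

>>> shift_gripper(steps=[[[0,0,0,0,0,0.12],[0,0,0,0,0,0.12],[0,0,0,0,0,0.12],[0,0,0,0,0,0.12],[0,0,0,0,0,0.12],[0,0,0,0,0,0.12],[0,0,0,0,0,0.12],[0,0,0,0,0,0.12],[0,0,0,0,0,0.12],[0,0,0,0,0,0]]])

```text
clock: 11.5
tool_pos: [626.6, -198.0, 90.9]
tool_rot: [-3.042, 0.774, -0.001]
wrist_force: [-1.0, 6.0, 7.0]
width: 0.168
grip_force: 69.9
```

>>> shift_gripper(steps=[[[0,0,0,0,0,0],[0,0,0,0,0,0],[0,0,0,0,0,0],[0,0,0,0,0,0],[0,0,0,0,0,0]]])

```text
clock: 12.0
tool_pos: [626.7, -198.0, 90.9]
tool_rot: [-3.043, 0.771, -0.001]
wrist_force: [-2.2, 6.7, 6.9]
width: 0.177
grip_force: 69.9
```

```bash
python3 - <<'E'
from plant import ctrl, workorder, snapshot
from h import *
o=ctrl.observe();err(o,(627,-199.7,90),0.044-0.54); print(o["ft_torque"])
s=snapshot("scene");w=snapshot("wrist");t=snapshot("top")
c=np.zeros((600,800,3),np.uint8);c[:300,:480]=cv2.resize(w["color"],(480,300));c[300:,:480]=cv2.resize(t["color"][165:315,330:450],(480,600))[:300]
c[:450,480:]=cv2.resize(s["color"][180:330,140:300],(480,450))[:,:320];cv2.imwrite("pics/c6.png",c[:,:,::-1])
E
```

```text
t 12.0 pos [ 626.7 -198.    90.9] ang -0.496 tilt [0.0011 0.0026] shift [1.1 1.3 0.9] rz -0.000 F [-2.2  6.7  6.9] w 0.177 g 69.9 j6 1.74
[0.93515139 0.24513015 0.18118229]
```

View pics/c6.png

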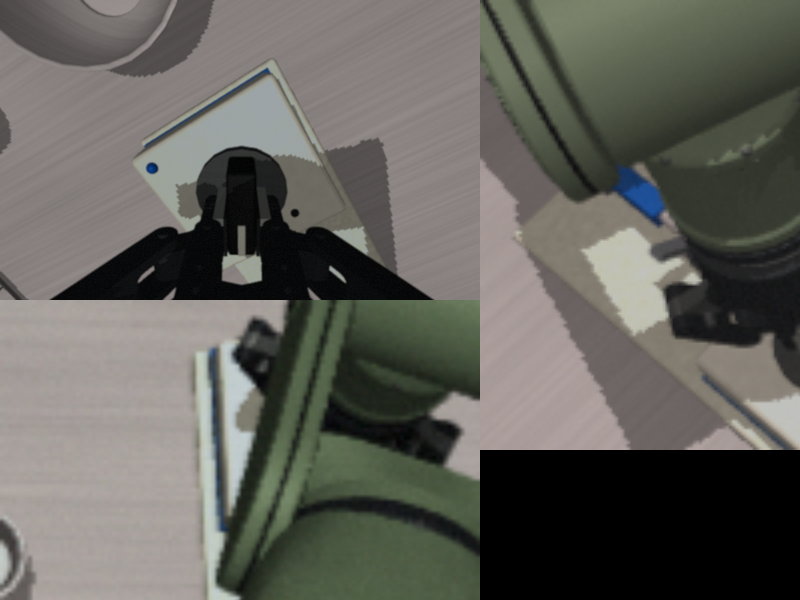

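The wrist view shows the bar still aligned with the pads, with its white pointer vertical at column 241. The tool has turned exactly 1.08 rad, the black dot is now off to the side at (295,212), and the wrist reads 0.18 N m of spring torque. The blue sleeve still lies in the cradle in the scene view. Handing in.

```bash
python3 -c "
from plant import ctrl, workorder, snapshot
print(workorder.hand_in())"
```

```text
the job is handed in; nothing more can be done
None
```

I laid the blue tube in both saddles and let go of it, turned the dial 1.08 rad to the third click, and handed in at about 12 s with the gripper still holding it; the hand-in gave no verdict.

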